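# Fit the keyed drive pulley on the cap grinder's gear unit

## Task

Put the loose pulley, boss up, over the upright shaft of the blue gear unit, turn it on the shaft until its keyway finds the key, and seat it fully home on the shaft's shoulder. The key's exact angle is not known, so feel for it with light pressure and never force the pulley down on the key. Leave the pail, jar, hammer and wrench alone and let go of the pulley when it is home.

Things in the scene. Friction and masses are not known exactly. Their poses are not given: they have to be found in the camera images.
- pulley_center (a point): centre, 25 mm above the underside, of the loose V-belt pulley (0.35 to 0.6 kg), flat on the bench, 50 mm tall: grooved wheel 84 mm across, 20 mm thick, and on it a round boss 46 mm across, 30 mm tall, the place to grip. Bore 26.4 mm along z (up). The keyway, 10 mm wide, reaching 19 mm from the axis, runs the bore's full length on the +x side, marked red on the boss's top
- seat (a point): centre of the round steel shoulder's top face on the blue gear unit, 86 mm above the bench, on the shaft's axis; the pulley's underside rests here when home. z up along the shaft, +x towards the grey motor. Shoulder 44 mm across, 6 mm above the case; the pulley's wheel hangs clear above case and motor
- shaft_top (a point): the upright shaft's top end, 58 mm above the seat; axes as the seat's. Shaft 24 mm in diameter, its top 9 mm a cone narrowing to 15 mm. A brass key, 8 mm wide, 12 mm tall, stands on the shoulder, out to 17.5 mm from the axis, at an unmeasured angle 0.2 to 1.3 rad counter-clockwise (from above) of +x. An unkeyed pulley stops on it 12 mm too high. The shaft is too stiff to turn by a light touch
- gearbox: the gear unit, fixed to the bench, with shaft and key: blue case 110 x 100 mm, top 80 mm above the bench, on a 150 x 120 mm foot; grey motor 64 mm in diameter along +x, out to 136 mm from the axis, a black box on it up to 90 mm above the bench. Origin on the bench under the shaft; axes as the seat's
- pail: white pail of bottle caps, 100 mm in diameter, 100 mm tall; origin at the centre of its underside; not to be moved
- jar: amber glass jar with an orange lid, 64 mm in diameter, 100 mm tall; origin at the centre of its underside; not to be moved
- hammer: hammer lying on the bench; origin under its middle, x along the handle towards the head; not to be moved
- wrench: wrench lying on the bench; origin under its middle, x along its length; not to be moved
There are look-alikes about, which are no part of the job. There is more than one size of the gearbox; the one meant has the size given above.

How it is judged:
On the way, in this order (a step that is already met when the one before it is completed fails the run):
1. the pulley is lifted off the bench (height (world z) of pulley_center above 0.06 m), for 0.1 s.
2. the pulley is threaded on the shaft: its underside at least 10 mm below the shaft's top, its bore on the shaft's axis (z of pulley_center in the frame of seat below 0.073 m and horizontal distance between pulley_center and seat below 0.005 m), for 0.02 s.
3. the keyway is over the key and the pulley is home on the shoulder (z of pulley_center in the frame of seat below 0.0275 m and horizontal distance between pulley_center and seat below 0.004 m and angle between pulley_center's own z axis and vertical below 0.08 rad), for 0.2 s.
At the end, for the whole second after the job is handed in: the pulley sits boss up on the shaft with its keyway over the key, its underside on the shoulder (within 2.5 mm), on the shaft's axis within 4 mm, level within 0.06 rad, released and at rest (z of pulley_center in the frame of seat between 0.022 and 0.0275 m and horizontal distance between pulley_center and seat below 0.004 m and angle between the z axis of pulley_center and the z axis of seat, either way round below 0.06 rad and angle between pulley_center's own z axis and vertical below 0.06 rad and linear speed of pulley below 0.02 m/s); the robot touches nothing.
It fails at once if the pulley is forced: more than 60 N between the pulley and the gear unit (shaft and key included) (contact force between pulley and gearbox above 60 N).
It fails at once if the pail, jar, hammer or wrench is shifted more than 25 mm (distance of any of pail, jar, hammer, wrench from where it was at the start of the episode above 0.025 m).
It also fails if it takes over 61 s, if anything falls off the work surface, if the arm or the gripper's body presses on something with over 40 N, if the wrist force passes 120 N, or if a joint passes its speed limit or range.

## Robot

A 6-joint arm with a two-finger parallel gripper is mounted at the origin on the work surface. World frame = base frame: x ahead of the robot, y to its left, z up, the work surface at z = 0. Lengths are in m, angles in rad, forces in N, time in s.
With the tool pointing down it reaches from about 0.35 to 0.975 m from the base axis. Payload 4.9 kg.
Tool frame: the origin (TCP) lies at the very end of the fingers, on their centre line; the grasp point (between the pads) lies 19 mm behind it; x points along the fingers, y is the direction in which the jaws open and shut, and the axes are right-handed (so a half turn about x gives the same grasp; the last joint's range is limited). The gripper opens to 85 mm and grips with 20 to 120 N. Pads are 22 mm wide; open, the fingers measure 114 mm over their backs; the gripper's body (76 mm by 85 mm) begins 54 mm behind the grasp point. The pads swing forward as they close: fully open they stand 13 mm farther back than shut.
Start: joints at [1.188, 0.053, 1.613, -0, 1.476, -0.119], TCP at [0.163, 0.603, 0.231] pointing down, gripper open.
Joint ranges: [-3.01, 3.01], [-1.01, 2.22], [0.06, 2.58], [-1.02, 4.17], [0.09, 2.62], [-3.14, 3.14]. Speed limits (rad/s): [2.57, 2.57, 3.14, 3.14, 3.14, 3.14].

## Interface

Orientations are given as a rotation vector (axis times angle).
In Python, from station import ctrl, get_image, calibration, finish_job, search_frame, cut_out, mark_of gives the robot as it stands. The module is installed in compiled form; this text tells all that it offers.
- The arm moves only by the tool arm_command, never from a script. Its argument "plan" is a list that holds one entry, the list of rows, each a list of 7 numbers: the shift along the tool's x, y, z in m, then the turn, a rotation vector about the tool's x, y, z in degrees, then the finger opening in m, from 0 to 0.0854. A call has 1 to 20 rows; each row shifts and turns the pose as measured when the row begins, along the tool's axes as they then stand; what a row does not reach is not made up. A row lasts 1/12 s, in which the tool goes at most 41.7 mm and 7.16 degrees, less where a joint would pass 70% of its speed; a pose out of reach is approached as far as the arm can. A call with a gripper value outside its range is refused whole. The fingers move at their own pace and stop on an object; "squeeze" is the grip in N (left out, the last holds). Time passes only in rows, so rows that do not move let the fingers close. It gives the time, the measured TCP pose, the force and the opening at its end, in the units of the state.
- ctrl.get_obs(): the state, without advancing time (a new reading comes with each control period).
- get_image(name): name is "side" or "top" or "wrist"; returns the picture (420x560x3 uint8, red, green, blue); there is no depth.
- calibration(name): a dict with "fx", "fy", "cx", "cy" (pixels), "k1" (the pictures are not rectified: a ray, as slopes to the right and down, at radius r is drawn at 1 + k1 r^2 times it, then the intrinsics apply), "cam_to_world" (4x4, takes a point from camera to world coordinates); the wrist camera has in their place "hand_eye" (4x4, takes a point from camera to tool coordinates, whose origin is the TCP and whose axes are the tool frame's). Camera axes: x right, y down, z forward; pixel columns grow to the right and rows downward; lengths in m; the calibration is good to about 2 mm. A picture is of the moment at which its call begins: read the wrist's pose just before it. calibration takes no time and is no camera call.
- finish_job(): hands the job in, once; it reports no verdict.
Trained networks look in the newest picture that a camera, given by its name, has taken for a name from the list of things; names that differ only in an ending like _2 or _b are one class to them, and where a whole thing is asked for, a point or a joint stands for the part that bears it (a point fixed in the world has none). Each returns a list of dicts, best first, with "conf" (0 to 1); they miss things now and then, are a little off and sometimes report something else, mostly with a low value. They report only what shows in the picture. A call takes as long as a camera call. They do not tell look-alikes from the thing itself.
- search_frame(camera, thing): "at" ([x, y, z] in m, in the coordinates of the camera as it stood for that picture, good to about 4 mm: the middle of the surface that is visible of it).
- cut_out(camera, thing): "mask" (420x560 bool, what is visible of it).
- mark_of(camera, thing): "at" ([x, y, z] in m, in the coordinates of the camera as it stood for that picture, good to about 4 mm: a listed point, or the origin of a listed thing).
The state is a dict: "t": time; "q": joint angles; "dq": joint speeds; "effort": joint torques, N m; "tool_pos": TCP position; "tool_rot": TCP orientation; "contact_force": force on the tool from outside, world axes, zero at the start; "wrist_torque": the same for the moment, N m; "opening": finger opening in m.
Only numpy, scipy, OpenCV 4.12 (cv2) and the standard library are available. Lean on these libraries where they do the work, as an engineer would, in place of code of your own. Each camera call takes 0.05 s, during which the arm holds its last target. There are 200 camera calls.

## Working session

There is one attempt and no reset: what is moved stays moved. The work goes in short steps, Python scripts to look and compute and a tool call to move; the robot and the scene stay as the last step left them, time stands still between calls to the robot, and variables do not carry over. Pictures are saved under pics/ and viewed, about 8 in all and at most 12, crops included, and the job is handed in when it is done.

Besides the shell and the picture viewer there is one more tool, called after ">>>" by a JSON object that holds its "method" and its "body". arm_command: Moves the arm, as the interface text tells. Its arguments: {"type":"object","properties":{"plan":{"type":"array","items":{"type":"array","items":{"type":"array","items":{"type":"number"}}}},"squeeze":{"type":"number"}},"required":["plan"]}

```bash
mkdir -p pics; cat > h.py <<'E'
import numpy as np, cv2
from scipy.spatial.transform import Rotation as R
from station import ctrl,get_image,calibration,finish_job,search_frame,cut_out,mark_of
def T():
    o=ctrl.get_obs(); M=np.eye(4); M[:3,:3]=R.from_rotvec(o["tool_rot"]).as_matrix(); M[:3,3]=o["tool_pos"]; return M
def c2w(n):
    c=calibration(n); return np.array(c["cam_to_world"]) if n!="wrist" else T()@np.array(c["hand_eye"])
def w(n,p,M=None):
    M=c2w(n) if M is None else M; return M[:3,:3]@np.array(p)+M[:3,3]
def ray(n,u,v,z,M=None):
    c=calibration(n); M=c2w(n) if M is None else M
    x,y=(u-c["cx"])/c["fx"],(v-c["cy"])/c["fy"]; a,b=x,y
    for _ in range(20):
        s=1+c["k1"]*(a*a+b*b); a,b=x/s,y/s
    d=M[:3,:3]@np.array([a,b,1]); o=M[:3,3]; return o+d*(z-o[2])/d[2]
def proj(n,p,M=None):
    c=calibration(n); M=c2w(n) if M is None else M
    q=M[:3,:3].T@(np.array(p)-M[:3,3]); a,b=q[:2]/q[2]; s=1+c["k1"]*(a*a+b*b)
    return c["cx"]+c["fx"]*a*s, c["cy"]+c["fy"]*b*s
def save(f,im): cv2.imwrite("pics/"+f,im[:,:,::-1])
E
python3 - <<'E'
from h import *
np.set_printoptions(precision=4,suppress=True)
ims=[]
for n in ["top","side","wrist"]:
    im=get_image(n); ims.append(im)
    for t in ["pulley_center","seat","shaft_top","gearbox","pail","jar","hammer","wrench"]:
        for d in mark_of(n,t):
            p=w(n,d["at"]); print(n,t,round(d["conf"],2),p,np.round(proj(n,p)))
o=ctrl.get_obs(); print(o); print(T()); print(calibration("wrist"),calibration("top"))
save("top.png",ims[0]); save("sw.png",cv2.resize(np.hstack(ims[1:]),(800,300)))
E
```

```text
top pulley_center 0.69 [0.5111 0.125  0.0296] [226. 210.]
top seat 0.86 [ 0.5342 -0.1557  0.0874] [324. 198.]
top seat 0.63 [ 0.2713 -0.261   0.0696] [364. 293.]
top shaft_top 0.83 [ 0.5383 -0.1595  0.1447] [328. 194.]
top shaft_top 0.55 [ 0.2732 -0.2614  0.1074] [367. 293.]
top gearbox 0.91 [ 0.2727 -0.263   0.0009] [360. 291.]
top gearbox 0.78 [ 0.5331 -0.156  -0.0004] [321. 203.]
top pail 0.79 [0.7746 0.0091 0.0031] [265. 125.]
top pail 0.21 [ 0.537  -0.1614 -0.0025] [323. 202.]
top jar 0.93 [ 0.6235 -0.3808  0.0038] [395. 172.]
top hammer 0.85 [0.6721 0.3814 0.0043] [142. 160.]
top wrench 0.64 [ 0.3587  0.027  -0.0002] [260. 263.]
side pulley_center 0.94 [0.5151 0.1324 0.0261] [285. 280.]
side seat 0.87 [ 0.5375 -0.1548  0.0856] [284. 167.]
side seat 0.56 [ 0.2779 -0.2619  0.0637] [385. 149.]
side shaft_top 0.75 [ 0.2745 -0.262   0.113 ] [389. 136.]
side shaft_top 0.59 [ 0.5361 -0.1575  0.1463] [285. 149.]
side gearbox 0.93 [ 0.2725 -0.2603 -0.005 ] [383. 168.]
side gearbox 0.77 [ 0.5392 -0.1564  0.0019] [283. 189.]
side pail 0.96 [0.7747 0.0077 0.0012] [183. 234.]
side jar 0.66 
[... 750 characters left out ...]
  0.2314]
 [ 0.      0.      0.      1.    ]]
{'fx': 316.47301724524283, 'fy': 316.47301724524283, 'cx': 281.19545161878006, 'cy': 210.67222726721377, 'k1': -0.013490087212198952, 'hand_eye': array([[-0.0004, -0.324 ,  0.9461, -0.1428],
       [ 1.    ,  0.0006,  0.0007,  0.0004],
       [-0.0008,  0.9461,  0.324 , -0.0832],
       [ 0.    ,  0.    ,  0.    ,  1.    ]])} {'fx': 452.5991626459366, 'fy': 452.5991626459366, 'cx': 275.923010973348, 'cy': 203.81977547893834, 'k1': -0.10760756382102704, 'cam_to_world': array([[-0.0151, -0.9912,  0.1312,  0.356 ],
       [-0.9999,  0.0149, -0.0022, -0.0182],
       [ 0.0002, -0.1312, -0.9914,  1.33  ],
       [ 0.    ,  0.    ,  0.    ,  1.    ]])}
```

View pics/top.png

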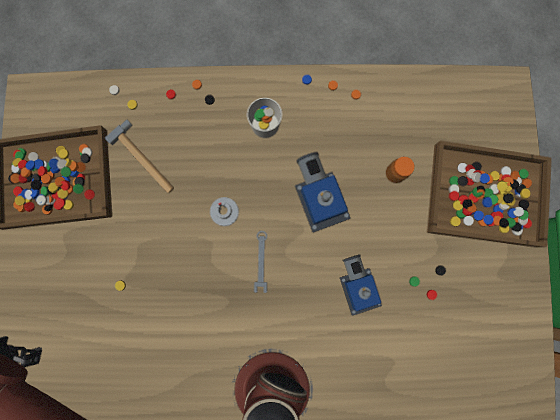

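View pics/sw.png

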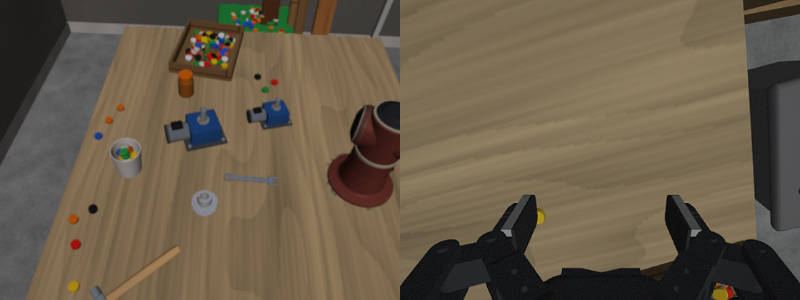

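The top view shows two blue units. The large one is at about px (325,198), world (0.536,-0.157), with its motor ahead; the smaller look-alike is at (364,293). The pulley is at (225,211), and the wrench, pail, jar and hammer match the network detections. In the wrist view the fingers sit at the bottom of the frame, over clear bench. I'll fly to above the pulley next.

>>> {"method": "arm_command", "body": {"plan": [[[0, -0.0245, 0.0295, 0, 0, 0, 0.085], [0, -0.0245, 0.0295, 0, 0, 0, 0.085], [0, -0.0245, 0.0295, 0, 0, 0, 0.085], [0, -0.0245, 0.0295, 0, 0, 0, 0.085], [0, -0.0245, 0.0295, 0, 0, 0, 0.085], [0, -0.0245, 0.0295, 0, 0, 0, 0.085], [0, -0.0245, 0.0295, 0, 0, 0, 0.085], [0, -0.0245, 0.0295, 0, 0, 0, 0.085], [0, -0.0245, 0.0295, 0, 0, 0, 0.085], [0, -0.0245, 0.0295, 0, 0, 0, 0.085], [0, -0.0245, 0.0295, 0, 0, 0, 0.085], [0, -0.0245, 0.0295, 0, 0, 0, 0.085], [0, -0.0245, 0.0295, 0, 0, 0, 0.085], [0, -0.0245, 0.0295, 0, 0, 0, 0.085], [0, -0.0245, 0.0295, 0, 0, 0, 0.085], [0, 0, 0, 0, 0, 0, 0.085]]]}}

```text
t: 2.68
tool_pos: [0.5087, 0.1143, 0.2328]
tool_rot: [0.204, 1.553, -0.197]
contact_force: [-0.4, 0.2, -0.5]
opening: 0.0851
```

```bash
python3 - <<'E'
from h import *
np.set_printoptions(precision=4,suppress=True)
o=ctrl.get_obs(); print(o["t"],o["q"],o["tool_pos"],o["tool_rot"]);M=c2w("wrist");im=get_image("wrist");print(T())
for d in mark_of("wrist","pulley_center"):
    p=w("wrist",d["at"],M);u,v=proj("wrist",p,M);print(d["conf"],p,u,v)
i0,j0=max(0,int(u)-100),max(0,int(v)-90)
c=im[j0:j0+180,i0:i0+200]; print(i0,j0)
save("w1.png",np.hstack([cv2.resize(c,None,fx=2,fy=2,interpolation=cv2.INTER_CUBIC),cv2.resize(im,(400,360))]))
E
```

```text
2.6833 [ 0.0767 -0.2059  1.855   0.0026  1.4832 -1.2389] [0.5087 0.1143 0.2328] [ 0.2037  1.5529 -0.1967]
[[ 0.0078  0.2516  0.9678  0.5075]
 [ 0.0051  0.9678 -0.2517  0.1162]
 [-1.      0.0069  0.0063  0.2328]
 [ 0.      0.      0.      1.    ]]
0.68 [0.516  0.1312 0.0256] 295.7590027972697 180.92727728448043
195 90
```

View pics/w1.png

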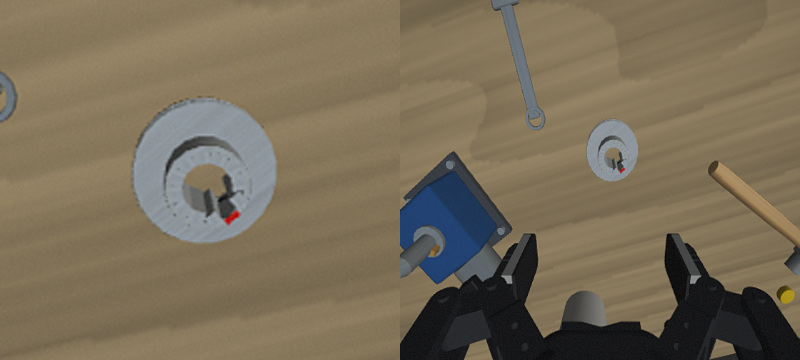

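The pulley lies boss up at about px (299,181) in the wrist frame. Its red keyway mark is at (311,198). The gear shaft is at lower left, and a brass key shows at its foot near (49,289). Next I'll measure the pulley's centre and keyway yaw.

```bash
python3 - <<'E'
from h import *
np.set_printoptions(precision=4,suppress=True)
def meas():
    M=c2w("wrist");im=get_image("wrist")
    m=cut_out("wrist","pulley_center")[0]["mask"].astype(np.uint8)
    v,u=np.nonzero(m); 
    cs=max(cv2.findContours(m,0,2)[0],key=cv2.contourArea); e=cv2.fitEllipse(cs)
    h=cv2.cvtColor(im,cv2.COLOR_RGB2HSV); r=((h[...,0]<8)|(h[...,0]>172))&(h[...,1]>150)&(h[...,2]>80)&(cv2.dilate(m,np.ones((5,5)))>0)
    rv,ru=np.nonzero(r)
    cen=ray("wrist",*e[0],0.012,M); red=ray("wrist",ru.mean(),rv.mean(),0.05,M)
    d=red-cen; print("ell",e,len(ru),cen,red,"yaw",np.arctan2(d[1],d[0]),np.hypot(*d[:2]))
    # outline fit: wheel rim circle at z=.02, least squares of contour radii
    pts=np.array([ray("wrist",*p[0],0.02,M)[:2] for p in cs]); c,rr=cv2.minEnclosingCircle(pts.astype(np.float32)); print("circ",c,rr)
    print("boss",ray("wrist",299.5,181.5,.05,M))
meas(); print(ctrl.get_obs()["tool_pos"])
for n in ["top","side"]:
    get_image(n); m=cut_out(n,"pulley_center")
    if m:
        cs=max(cv2.findContours(m[0]["mask"].astype(np.uint8),0,2)[0],key=cv2.contourArea);e=cv2.fitEllipse(cs); print(n,e,ray(n,*e[0],.02))
E
```

```text
ell ((293.71856689453125, 177.79881286621094), (70.48967742919922, 71.1527328491211), 112.8266372680664) 22 [0.5125 0.1339 0.012 ] [0.5324 0.1423 0.05  ] yaw 0.40286617356527926 0.021616980853075465
circ (0.5122002959251404, 0.13389769196510315) 0.04251794517040253
boss [0.5087 0.1393 0.05  ]
[0.5056 0.1197 0.2325]
top ((218.2742462158203, 217.82327270507812), (10.477453231811523, 16.331806182861328), 132.33323669433594) [0.4907 0.1475 0.02  ]
side ((285.64581298828125, 283.6249694824219), (35.461143493652344, 37.621246337890625), 102.8198013305664) [0.5133 0.1392 0.02  ]
```

>>> {"method": "arm_command", "body": {"plan": [[[0.03, 0.005, 0.001, 0, 0, 0, 0.085], [0.03, 0.005, 0.001, 0, 0, 0, 0.085], [0.03, 0.005, 0.001, 5, 0, 0, 0.085], [0.02, 0, 0, 5, 0, 0, 0.085], [0, 0, 0, 5, 0, 0, 0.085], [0, 0, 0, 0, 0, 0, 0.085], [0, 0, 0, 0, 0, 0, 0.085]]]}}

```text
t: 3.67
tool_pos: [0.5121, 0.1421, 0.1214]
tool_rot: [0.404, 1.522, -0.388]
contact_force: [-0.4, 0.3, 0.5]
opening: 0.0848
```

```bash
cat >> h.py <<'E'
def rel(p,yaw=None):
    "shift in tool axes to world point p, and turn (deg) making tool level with jaw yaw"
    M=T(); d=M[:3,:3].T@(np.array(p)-M[:3,3]); y=np.arctan2(M[1,1],M[0,1]) if yaw is None else yaw
    G=np.array([[0,np.cos(y),np.sin(y)],[0,np.sin(y),-np.cos(y)],[-1,0,0]])
    print("pos",M[:3,3],"jaw yaw",np.arctan2(M[1,1],M[0,1]),"shift",d,"turn",np.degrees(R.from_matrix(M[:3,:3].T@G).as_rotvec()),"F",ctrl.get_obs()["contact_force"],"q6",ctrl.get_obs()["q"][5],"t",ctrl.get_obs()["t"],"open",ctrl.get_obs()["opening"])
E
python3 - <<'E'
from h import *
np.set_printoptions(precision=4,suppress=True)
M=c2w("wrist");im=get_image("wrist");save("w2.png",im)
d=cut_out("wrist","pulley_center")
if d:
    m=d[0]["mask"].astype(np.uint8);cs=max(cv2.findContours(m,0,2)[0],key=cv2.contourArea);print(cv2.boundingRect(cs))
    pts=np.array([ray("wrist",*p[0],0.02,M)[:2] for p in cs]); c,rr=cv2.minEnclosingCircle(pts.astype(np.float32)); print("circ",c,rr)
    h=cv2.cvtColor(im,cv2.COLOR_RGB2HSV); r=((h[...,0]<8)|(h[...,0]>172))&(h[...,1]>150)&(h[...,2]>80)&(cv2.dilate(m,np.ones((9,9)))>0)
    rv,ru=np.nonzero(r);red=ray("wrist",ru.mean(),rv.mean(),0.05,M);d=red[:2]-c;print(len(ru),red,np.arctan2(d[1],d[0]),np.hypot(*d))
for d in mark_of("wrist","pulley_center"): print(d["conf"],w("wrist",d["at"],M))
rel([.5124,.1335,.022])
E
```

```text
(219, 161, 102, 101)
circ (0.5123343467712402, 0.1345909833908081) 0.04361621290445328
47 [0.5326 0.1422 0.05  ] 0.35774342897505984 0.021609429141458907
0.58 [0.5158 0.1335 0.0268]
pos [0.5133 0.1419 0.1231] jaw yaw 1.0629267466218677 shift [ 0.101  -0.0093  0.002 ] turn [-0.0051  0.6859 -0.8438] F [ 0.7403 -0.1457  0.1185] q6 -0.936923658643578 t 3.8167 open 0.08522533305692491
```

View pics/w2.png

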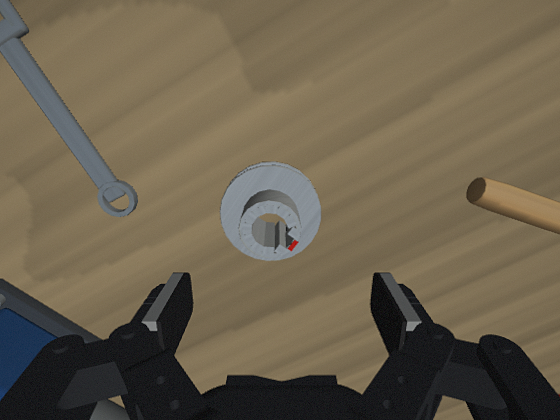

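The pulley sits slightly left of the finger mid-line at px (270,215), with the red mark at (293,244). The way down is clear.

>>> {"method": "arm_command", "body": {"plan": [[[0.02, -0.004, 0.001, 0, 0.4, -0.4, 0.085], [0.02, -0.003, 0.001, 0, 0.3, -0.4, 0.085], [0.02, -0.001, 0, 0, 0, 0, 0.085], [0.015, 0, 0, 0, 0, 0, 0.085], [0.01, 0, 0, 0, 0, 0, 0.085], [0, 0, 0, 0, 0, 0, 0.085], [0, 0, 0, 0, 0, 0, 0.085]]]}}

```text
t: 4.4
tool_pos: [0.5202, 0.135, 0.0453]
tool_rot: [0.397, 1.516, -0.386]
contact_force: [0.7, -0.6, 0.0]
opening: 0.085
```

```bash
python3 - <<'E'
from h import *
np.set_printoptions(precision=4,suppress=True)
rel([.5124,.1338,.022])
E
```

```text
pos [0.5202 0.135  0.0453] jaw yaw 1.070255235175995 shift [ 0.0232 -0.0051 -0.0067] turn [-0.0054  0.9157 -0.6769] F [ 0.7167 -0.5672  0.0329] q6 -0.9552225926632781 t 4.4 open 0.08504671450174899
```

>>> {"method": "arm_command", "body": {"plan": [[[0.01, -0.003, -0.004, 0, 0.9, -0.7, 0.085], [0.01, -0.002, -0.003, 0, 0, 0, 0.085], [0, 0, 0, 0, 0, 0, 0.085], [0, 0, 0, 0, 0, 0, 0.085]]]}}

```text
t: 4.73
tool_pos: [0.5139, 0.1343, 0.0271]
tool_rot: [0.392, 1.531, -0.391]
contact_force: [-0.3, 0.1, 0.0]
opening: 0.085
```

```bash
python3 - <<'E'
from h import *
np.set_printoptions(precision=4,suppress=True)
rel([.5124,.1338,.022])
E
```

```text
pos [0.5139 0.1343 0.0271] jaw yaw 1.0709595652990804 shift [ 0.0051 -0.0011 -0.0011] turn [-0.0002  0.2251 -0.119 ] F [-0.2941  0.1047  0.0499] q6 -0.9549564627442328 t 4.7333 open 0.0850463483133706
```

>>> {"method": "arm_command", "body": {"plan": [[[0.004, -0.001, -0.001, 0, 0.2, -0.1, 0.085], [0, 0, 0, 0, 0, 0, 0.04], [0, 0, 0, 0, 0, 0, 0.03], [0, 0, 0, 0, 0, 0, 0.03], [0, 0, 0, 0, 0, 0, 0.03], [0, 0, 0, 0, 0, 0, 0.03], [0, 0, 0, 0, 0, 0, 0.03], [0, 0, 0, 0, 0, 0, 0.03]]], "squeeze": 70}}

```text
t: 5.4
tool_pos: [0.5131, 0.1339, 0.0239]
tool_rot: [0.392, 1.533, -0.391]
contact_force: [-0.3, 0.2, -0.9]
opening: 0.0435
```

```bash
python3 - <<'E'
from h import *
np.set_printoptions(precision=4,suppress=True)
rel([.5124,.1338,.022])
E
```

```text
pos [0.5131 0.1339 0.0239] jaw yaw 1.0713986602874341 shift [ 0.0019 -0.0005 -0.0006] turn [-0.0001  0.0955 -0.0638] F [-0.2889  0.1724 -0.8938] q6 -0.9563746036561936 t 5.4 open 0.04351565220569886
```

>>> {"method": "arm_command", "body": {"plan": [[[-0.02, 0, 0, 0, 0, 0, 0.03], [-0.03, 0, 0, 0, 0, 0, 0.03], [-0.035, 0, 0, 0, 0, 0, 0.03], [-0.035, 0, 0, 0, 0, 0, 0.03], [-0.035, 0, 0, 0, 0, 0, 0.03], [-0.03, 0, 0, 0, 0, 0, 0.03], [0, 0, 0, 0, 0, 0, 0.03], [0, 0, 0, 0, 0, 0, 0.03]]]}}

```text
t: 6.07
tool_pos: [0.504, 0.133, 0.2031]
tool_rot: [0.386, 1.558, -0.4]
contact_force: [-1.0, 0.1, -6.5]
opening: 0.0433
```

```bash
python3 - <<'E'
from h import *
np.set_printoptions(precision=4,suppress=True)
rel([.536,-.157,.2])
M=c2w("wrist");im=get_image("wrist");
print(calibration("wrist")["hand_eye"])
for p in [[.019+.002,0,0],[-.029+.001,0,0]]:
    q=M[:3,:3]@np.array(p)+M[:3,3]; print(proj("wrist",q,M))
c=im[210:420,140:420]; save("w3.png",cv2.resize(c,None,fx=2.8,fy=2.8,interpolation=cv2.INTER_CUBIC)); np.save("M3.npy",M); np.save("im3.npy",im)
for n in ["top","side"]:
    m2=get_image(n)
    for t in ["seat","shaft_top","gearbox","pulley_center"]:
        for d in mark_of(n,t)[:2]: print(n,t,round(d["conf"],2),w(n,d["at"]))
    if n=="top": save("t2.png",cv2.resize(m2[130:250,230:400],None,fx=4.5,fy=4.5,interpolation=cv2.INTER_CUBIC))
E
```

```text
pos [0.504  0.133  0.2031] jaw yaw 1.0713872158245124 shift [ 0.003  -0.2392  0.1671] turn [-0.0081 -1.1632  0.7941] F [-1.0224  0.0723 -6.5425] q6 -0.9563435856893222 t 6.0667 open 0.043338247429951675
[[-0.0006 -0.3239  0.9461 -0.1428]
 [ 1.      0.0006  0.0008  0.0004]
 [-0.0008  0.9461  0.3239 -0.0833]
 [ 0.      0.      0.      1.    ]]
(np.float64(3.149265441227169e+46), np.float64(-3.2294915763184535e+31))
(np.float64(7.997286184077276e+45), np.float64(2.1637979266132036e+30))
top seat 0.69 [ 0.5337 -0.1589  0.0867]
top seat 0.59 [ 0.2689 -0.2627  0.0702]
top shaft_top 0.78 [ 0.2744 -0.2633  0.1086]
top shaft_top 0.77 [ 0.5329 -0.1567  0.145 ]
top gearbox 0.83 [ 0.5362 -0.1578  0.0025]
top gearbox 0.58 [ 0.275  -0.2611  0.0025]
top pulley_center 0.69 [0.5057 0.1273 0.2095]
side seat 0.6 [ 0.2769 -0.258   0.061 ]
side shaft_top 0.8 [ 0.2793 -0.2606  0.1124]
side shaft_top 0.71 [0.7764 0.0115 0.0037]
side gearbox 0.97 [ 0.5404 -0.155  -0.0004]
side gearbox 0.83 [ 0.2696 -0.2596 -0.005 ]
side pulley_center 0.62 [0.5085 0.1336 0.2043]
```

View pics/w3.png

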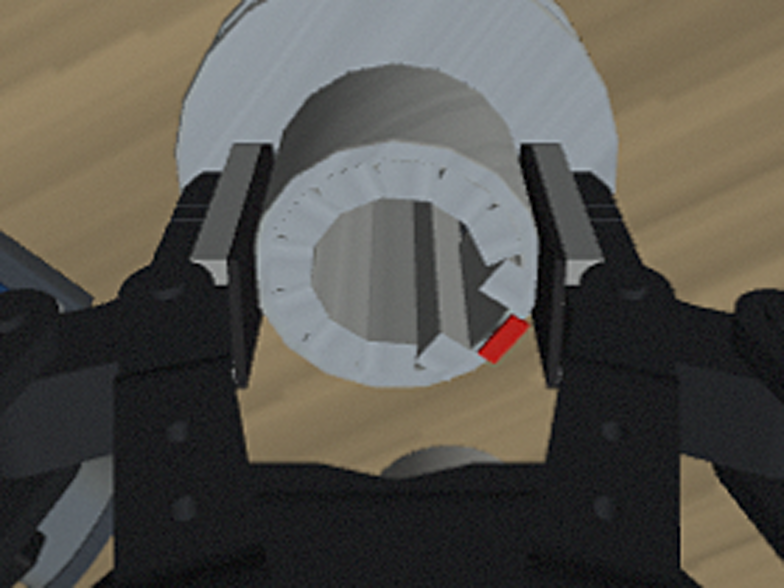

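View pics/t2.png

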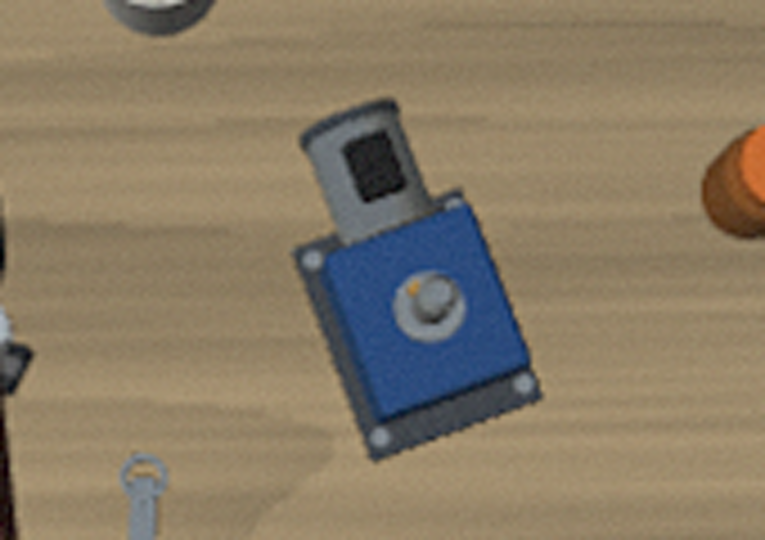

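The wrist crop shows the boss top at about px (282,304) and the red mark at (320,331), with the boss centred between the pads. In the top crop the motor points up-left, giving a yaw of about 0.35. The brass key shows up-left of the shaft, giving a key yaw of about 0.8.

I'll hover next to the shaft so the wrist camera sees both pulley and shaft.

>>> {"method": "arm_command", "body": {"plan": [[[-0.002, -0.024, 0.0243, 0, 0, 0, 0.03], [-0.002, -0.024, 0.0243, 0, 0, 0, 0.03], [-0.002, -0.024, 0.0243, 0, 0, 0, 0.03], [-0.002, -0.024, 0.0243, 0, 0, 0, 0.03], [-0.002, -0.024, 0.0243, 0, 0, 0, 0.03], [0, -0.024, 0.0243, 0, 0, 0, 0.03], [0, -0.024, 0.0243, 0, 0, 0, 0.03], [0, -0.024, 0.0243, 0, 0, 0, 0.03], [0, -0.024, 0.0243, 0, 0, 0, 0.03], [0, -0.024, 0.0243, 0, 0, 0, 0.03], [0, 0, 0, 0, 0, 0, 0.03], [0, 0, 0, 0, 0, 0, 0.03]]]}}

```text
t: 7.62
tool_pos: [0.6081, -0.2084, 0.2088]
tool_rot: [0.383, 1.559, -0.394]
contact_force: [0.2, -0.2, -4.7]
opening: 0.0438
```

```bash
cat >> h.py <<'E'
def tray(u,v,x):
    "tool coords of wrist pixel on tool plane x"
    H=np.array(calibration("wrist")["hand_eye"]); Q=np.array([[0,0,1,0],[0,1,0,0],[1,0,0,0],[0,0,0,1.]])
    p=ray("wrist",u,v,x,Q@H); return p[[2,1,0]]
E
python3 - <<'E'
from h import *
np.set_printoptions(precision=4,suppress=True)
for u,v in [(282.1,303.6),(319.6,330.7)]: print(tray(u,v,-.026))
rel([.536,-.157,.2])
M=c2w("wrist");im=get_image("wrist");save("w4.png",im); np.save("M4.npy",M);np.save("im4.npy",im)
for t in ["seat","shaft_top","gearbox","pulley_center"]:
    for d in mark_of("wrist",t)[:2]: p=w("wrist",d["at"],M);print(t,round(d["conf"],2),p,proj("wrist",p,M))
rel([.536,-.157,.2])
E
```

```text
[-0.026   0.0009 -0.0007]
[-0.026   0.0178  0.0137]
pos [ 0.6081 -0.2084  0.2088] jaw yaw 1.0766551767107297 shift [ 0.0105  0.0111 -0.0877] turn [-0.0076 -1.2023  0.7243] F [ 0.2289 -0.1571 -4.7377] q6 -1.5159050127993818 t 7.6167 open 0.04376762841736483
seat 0.89 [ 0.5399 -0.1583  0.0931] (np.float64(297.33415650494123), np.float64(105.13022071009627))
shaft_top 0.91 [ 0.5353 -0.1572  0.1407] (np.float64(298.25419488634606), np.float64(96.47341817045236))
gearbox 0.74 [ 0.5397 -0.1551  0.0027] (np.float64(296.7901072754852), np.float64(104.64758667437123))
gearbox 0.27 [ 0.778   0.0118 -0.0015] (np.float64(513.8226204676675), np.float64(221.4490197437457))
pulley_center 0.66 [ 0.6128 -0.2087  0.21  ] (np.float64(283.73013575151697), np.float64(282.81323719895516))
pos [ 0.6079 -0.2057  0.2094] jaw yaw 1.0803409297935813 shift [ 0.011   0.0092 -0.0862] turn [-0.0074 -1.1654  0.7307] F [ 0.0206  0.1544 -5.5701] q6 -1.5158480258303466 t 7.8667 open 0.04383657624411074
```

View pics/w4.png

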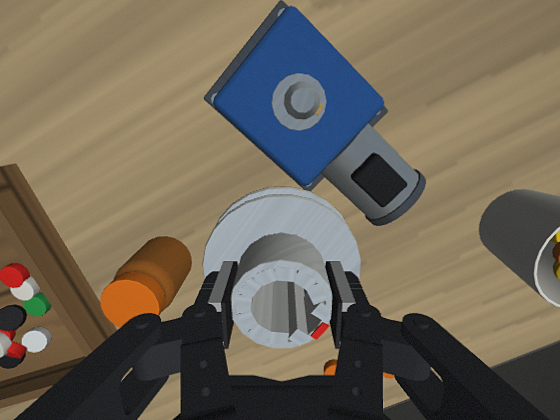

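The wrist picture shows the shaft at px (300,98), the shoulder ring around (299,101), and a brass key sliver at about (321,110). The held pulley is at (282,290). I'll zoom in on the shaft for the key angle and axis.

```bash
python3 - <<'E'
from h import *
np.set_printoptions(precision=4,suppress=True)
M=np.load("M4.npy");im=np.load("im4.npy")
h=cv2.cvtColor(im,cv2.COLOR_RGB2HSV)[60:140,260:340]
b=(h[...,0]>12)&(h[...,0]<32)&(h[...,1]>110);v,u=np.nonzero(b);print(len(u),u+260,v+60)
print("key",ray("wrist",u.mean()+260,v.mean()+60,.098,M))
blue=(h[...,0]>95)&(h[...,0]<130)&(h[...,1]>110)
n=(~blue).astype(np.uint8);cs=max(cv2.findContours(n,0,2)[0],key=cv2.contourArea);e=cv2.fitEllipse(cs);print(e)
print("shoulder",ray("wrist",e[0][0]+260,e[0][1]+60,.084,M))
c=np.array([ray("wrist",p[0][0]+260,p[0][1]+60,.086,M)[:2] for p in cs],np.float32);print(cv2.minEnclosingCircle(c))
c=im[60:140,250:350]; save("w5.png",cv2.resize(c,None,fx=7,fy=7,interpolation=cv2.INTER_CUBIC))
E
```

```text
28 [320 320 321 320 321 319 320 321 319 320 318 319 320 318 319 320 317 318
 319 316 317 318 319 316 317 318 319 318] [104 105 105 106 106 107 107 107 108 108 109 109 109 110 110 110 111 111
 111 112 112 112 112 113 113 113 113 114]
key [ 0.5505 -0.1454  0.098 ]
((38.57606887817383, 41.43227005004883), (53.637542724609375, 56.52432632446289), 8.553905487060547)
shoulder [ 0.5379 -0.1558  0.084 ]
((0.5384745597839355, -0.1562669426202774), 0.022094078361988068)
```

View pics/w5.png

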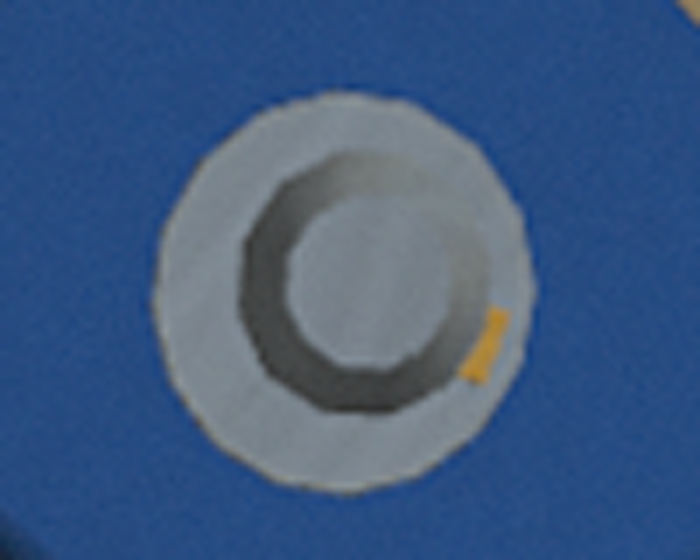

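>>> {"method": "arm_command", "body": {"plan": [[[-0.005, 0.002, -0.02, -5, -0.6, 0.4, 0.03], [0, 0.002, -0.02, -5, -0.6, 0.4, 0.03], [0, 0.005, -0.02, -5, 0, 0, 0.03], [0, 0.005, -0.015, -4, 0, 0, 0.03], [0, 0, 0, 0, 0, 0, 0.03], [0, 0, 0, 0, 0, 0, 0.03], [0, 0, 0, 0, 0, 0, 0.03]]]}}

```text
t: 8.45
tool_pos: [0.5396, -0.1569, 0.2153]
tool_rot: [0.108, 1.565, -0.102]
contact_force: [0.0, 0.4, -3.7]
opening: 0.0434
```

```bash
python3 - <<'E'
from h import *
np.set_printoptions(precision=4,suppress=True)
M=np.load("M4.npy")
print("cap",ray("wrist",302.4,100.3,.144,M),"sh",ray("wrist",299.3,101.7,.086,M),"keyouter",ray("wrist",321,109.6,.098,M))
rel([.5388,-.157,.175],1.416)
E
```

```text
cap [ 0.5386 -0.1562  0.144 ] sh [ 0.5384 -0.1555  0.086 ] keyouter [ 0.5514 -0.144   0.098 ]
pos [ 0.5396 -0.1569  0.2153] jaw yaw 1.4370092606088927 shift [ 0.0403 -0.0003 -0.0009] turn [ 1.2035  0.1564 -0.2107] F [ 0.0358  0.4048 -3.6784] q6 -1.8550880772759157 t 8.45 open 0.04339317802247069
```

>>> {"method": "arm_command", "body": {"plan": [[[0.012, 0, 0, 0, 0.1, -0.1, 0.03], [0.012, 0, 0, 0, 0, 0, 0.03], [0.01, 0, 0, 0, 0, 0, 0.03], [0, 0, 0, 0, 0, 0, 0.03], [0, 0, 0, 0, 0, 0, 0.03], [0, 0, 0, 0, 0, 0, 0.03]]]}}

```text
t: 8.95
tool_pos: [0.5407, -0.1568, 0.1757]
tool_rot: [0.108, 1.569, -0.104]
contact_force: [-0.1, 0.0, -5.3]
opening: 0.0435
```

```bash
python3 - <<'E'
from h import *
np.set_printoptions(precision=4,suppress=True)
rel([.5391,-.157,.175],1.435)
E
```

```text
pos [ 0.5407 -0.1568  0.1757] jaw yaw 1.4358422306448855 shift [ 0.0007 -0.0004 -0.0016] turn [ 0.0483 -0.0824 -0.1272] F [-0.1349  0.0168 -5.2653] q6 -1.851482296500599 t 8.95 open 0.04346351563993401
```

>>> {"method": "arm_command", "body": {"plan": [[[0.002, -0.0004, -0.0016, 0, 0, 0, 0.03], [0.003, 0, 0, 0, 0, 0, 0.03], [0.003, 0, 0, 0, 0, 0, 0.03], [0.003, 0, 0, 0, 0, 0, 0.03], [0, 0, 0, 0, 0, 0, 0.03], [0, 0, 0, 0, 0, 0, 0.03]]]}}

```text
t: 9.45
tool_pos: [0.5396, -0.1577, 0.1645]
tool_rot: [0.108, 1.568, -0.105]
contact_force: [1.0, -0.1, -4.8]
opening: 0.0439
```

```bash
python3 - <<'E'
from h import *
np.set_printoptions(precision=4,suppress=True)
rel([.5391,-.157,.160],1.435)
E
```

```text
pos [ 0.5396 -0.1577  0.1645] jaw yaw 1.4350237577837683 shift [ 0.0045  0.0007 -0.0006] turn [ 0.0014  0.0122 -0.0974] F [ 0.9575 -0.1088 -4.7627] q6 -1.8529966712419257 t 9.45 open 0.04390980847646267
```

>>> {"method": "arm_command", "body": {"plan": [[[0.003, 0.0005, -0.0005, 0, 0, 0, 0.03], [0.002, 0, 0, 0, 0, 0, 0.03], [0.002, 0, 0, 0, 0, 0, 0.03], [0, 0, 0, 0, 0, 0, 0.03], [0, 0, 0, 0, 0, 0, 0.03]]]}}

```text
t: 9.87
tool_pos: [0.5388, -0.157, 0.1577]
tool_rot: [0.108, 1.569, -0.105]
contact_force: [-0.4, -0.4, -3.5]
opening: 0.0436
```

```bash
python3 - <<'E'
from h import *
np.set_printoptions(precision=4,suppress=True)
rel([.5391,-.157,.150],1.435)
print(ctrl.get_obs()["wrist_torque"])
E
```

```text
pos [ 0.5388 -0.157   0.1577] jaw yaw 1.4351513399657245 shift [0.0077 0.     0.0003] turn [ 0.0087 -0.0513 -0.0979] F [-0.3807 -0.355  -3.4509] q6 -1.8522873120557737 t 9.8667 open 0.04355199442685189
[ 0.0691  0.0447 -0.0033]
```

>>> {"method": "arm_command", "body": {"plan": [[[0.003, 0, 0, 0, 0, 0, 0.03], [0.003, 0, 0, 0, 0, 0, 0.03], [0.003, 0, 0, 0, 0, 0, 0.03], [0, 0, 0, 0, 0, 0, 0.03], [0, 0, 0, 0, 0, 0, 0.03]]]}}

```text
t: 10.28
tool_pos: [0.5384, -0.1568, 0.1474]
tool_rot: [0.108, 1.57, -0.105]
contact_force: [-1.0, 0.3, -5.3]
opening: 0.0431
```

```bash
python3 - <<'E'
from h import *
np.set_printoptions(precision=4,suppress=True)
rel([.5391,-.157,.150],1.435)
print(ctrl.get_obs()["wrist_torque"])
E
```

```text
pos [ 0.5384 -0.1568  0.1474] jaw yaw 1.4351597968274006 shift [-0.0026 -0.0001  0.0007] turn [ 0.0092 -0.0903 -0.1062] F [-1.0475  0.3399 -5.2838] q6 -1.8522748622679237 t 10.2833 open 0.04311793788530197
[0.0054 0.0755 0.0161]
```

>>> {"method": "arm_command", "body": {"plan": [[[0.003, 0, 0.0003, 0, 0, 0, 0.03], [0.003, 0, 0.0002, 0, 0, 0, 0.03], [0.003, 0, 0, 0, 0, 0, 0.03], [0.003, 0, 0, 0, 0, 0, 0.03], [0.003, 0, 0, 0, 0, 0, 0.03], [0, 0, 0, 0, 0, 0, 0.03], [0, 0, 0, 0, 0, 0, 0.03]]]}}

```text
t: 10.87
tool_pos: [0.5384, -0.1568, 0.13]
tool_rot: [0.108, 1.571, -0.105]
contact_force: [-1.2, 0.5, -4.0]
opening: 0.0434
```

```bash
python3 - <<'E'
from h import *
np.set_printoptions(precision=4,suppress=True)
rel([.5391,-.157,.150],1.435)
print(ctrl.get_obs()["wrist_torque"])
E
```

```text
pos [ 0.5384 -0.1568  0.13  ] jaw yaw 1.4351418374413747 shift [-0.02   -0.0001  0.0007] turn [ 0.0083 -0.1825 -0.1193] F [-1.2218  0.5275 -4.0047] q6 -1.8520295848507207 t 10.8667 open 0.04340042909086287
[-0.0338  0.1839  0.0074]
```

>>> {"method": "arm_command", "body": {"plan": [[[0.002, 0, 0, 0, 0, 0, 0.03], [0.002, 0, 0, 0, 0, 0, 0.03], [0.002, 0, 0, 0, 0, 0, 0.03], [0.002, 0, 0, 0, 0, 0, 0.03], [0, 0, 0, 0, 0, 0, 0.03], [0, 0, 0, 0, 0, 0, 0.03]]]}}

```text
t: 11.37
tool_pos: [0.5384, -0.1567, 0.1213]
tool_rot: [0.108, 1.571, -0.105]
contact_force: [-1.6, 1.6, -3.3]
opening: 0.0435
```

```bash
python3 - <<'E'
from h import *
np.set_printoptions(precision=4,suppress=True)
rel([.5391,-.157,.150],1.435)
print(ctrl.get_obs()["wrist_torque"])
E
```

```text
pos [ 0.5384 -0.1567  0.1213] jaw yaw 1.435183158967656 shift [-0.0287 -0.0001  0.0007] turn [ 0.0107 -0.1887 -0.1156] F [-1.5626  1.5599 -3.2733] q6 -1.8520327720229939 t 11.3667 open 0.04348980567855137
[0.0641 0.1917 0.0118]
```

>>> {"method": "arm_command", "body": {"plan": [[[0.001, 0, 0, 0, 0, 0, 0.03], [0.001, 0, 0, 0, 0, 0, 0.03], [0.001, 0, 0, 0, 0, 0, 0.03], [0, 0, 0, 0, 0, 0, 0.03]]]}}

```text
t: 11.7
tool_pos: [0.5384, -0.1568, 0.1183]
tool_rot: [0.108, 1.571, -0.105]
contact_force: [-1.1, 0.5, -4.3]
opening: 0.0438
```

```bash
python3 - <<'E'
from h import *
np.set_printoptions(precision=4,suppress=True)
rel([.5391,-.157,.150],1.435)
print(ctrl.get_obs()["wrist_torque"])
E
```

```text
pos [ 0.5384 -0.1568  0.1183] jaw yaw 1.4352019708411945 shift [-0.0317 -0.0001  0.0006] turn [ 0.0118 -0.188  -0.1124] F [-1.0992  0.5382 -4.3334] q6 -1.8520247341010172 t 11.7 open 0.043808878477772574
[0.0486 0.2555 0.0253]
```

The pulley's underside is now about 4 mm below the key's top with no load, so the keyway has found the key. I'll continue gently.

>>> {"method": "arm_command", "body": {"plan": [[[0.0015, 0, 0, 0, 0, 0, 0.03], [0.0015, 0, 0, 0, 0, 0, 0.03], [0.0015, 0, 0, 0, 0, 0, 0.03], [0.001, 0, 0, 0, 0, 0, 0.03], [0, 0, 0, 0, 0, 0, 0.03]]]}}

```text
t: 12.12
tool_pos: [0.5383, -0.1568, 0.1123]
tool_rot: [0.108, 1.571, -0.105]
contact_force: [-0.8, 0.8, -4.1]
opening: 0.0438
```

```bash
python3 - <<'E'
from h import *
np.set_printoptions(precision=4,suppress=True)
rel([.5391,-.157,.150],1.435)
print(ctrl.get_obs()["wrist_torque"])
E
```

```text
pos [ 0.5383 -0.1568  0.1123] jaw yaw 1.435190282253657 shift [-0.0377 -0.0001  0.0007] turn [ 0.0111 -0.1874 -0.1092] F [-0.8067  0.8202 -4.0957] q6 -1.8520115766359109 t 12.1167 open 0.043819755174736325
[ 0.0196  0.1998 -0.0257]
```

>>> {"method": "arm_command", "body": {"plan": [[[0.001, 0, 0, 0, 0, 0, 0.03], [0.001, 0, 0, 0, 0, 0, 0.03], [0.001, 0, 0, 0, 0, 0, 0.03], [0, 0, 0, 0, 0, 0, 0.03]]]}}

```text
t: 12.45
tool_pos: [0.5383, -0.1568, 0.11]
tool_rot: [0.108, 1.572, -0.105]
contact_force: [-2.2, 0.1, -5.1]
opening: 0.0434
```

```bash
python3 - <<'E'
from h import *
np.set_printoptions(precision=4,suppress=True)
rel([.5391,-.157,.150],1.435)
print(ctrl.get_obs()["wrist_torque"])
E
```

```text
pos [ 0.5383 -0.1568  0.11  ] jaw yaw 1.4352699116179717 shift [-0.04   -0.      0.0007] turn [ 0.0157 -0.2192 -0.1084] F [-2.2357  0.1232 -5.075 ] q6 -1.85201891683667 t 12.45 open 0.04338507175028711
[ 0.0556  0.2648 -0.0186]
```

>>> {"method": "arm_command", "body": {"plan": [[[0.001, 0, 0, 0, 0, 0, 0.03], [0.001, 0, 0, 0, 0, 0, 0.03], [0, 0, 0, 0, 0, 0, 0.03]]]}}

```text
t: 12.7
tool_pos: [0.5383, -0.1568, 0.11]
tool_rot: [0.108, 1.573, -0.105]
contact_force: [-0.8, 0.6, -6.9]
opening: 0.0433
```

```bash
python3 - <<'E'
from h import *
np.set_printoptions(precision=4,suppress=True)
rel([.5391,-.157,.150],1.435)
print(ctrl.get_obs()["wrist_torque"])
E
```

```text
pos [ 0.5383 -0.1568  0.11  ] jaw yaw 1.4354580308633842 shift [-0.04   -0.      0.0006] turn [ 0.0265 -0.2583 -0.1069] F [-0.8254  0.5686 -6.9126] q6 -1.8520235813190344 t 12.7 open 0.043260356599067726
[-0.0223  0.2147 -0.0446]
```

The height has stopped at 0.110, which is the predicted home height, so I'll release.

>>> {"method": "arm_command", "body": {"plan": [[[0, 0, 0, 0, 0, 0, 0.085], [0, 0, 0, 0, 0, 0, 0.085], [0, 0, 0, 0, 0, 0, 0.085], [0, 0, 0, 0, 0, 0, 0.085], [0, 0, 0, 0, 0, 0, 0.085], [0, 0, 0, 0, 0, 0, 0.085], [0, 0, 0, 0, 0, 0, 0.085]]]}}

```text
t: 13.28
tool_pos: [0.5444, -0.1592, 0.1155]
tool_rot: [0.104, 1.556, -0.108]
contact_force: [0.4, 0.6, 0.1]
opening: 0.0849
```

```bash
python3 - <<'E'
from h import *
np.set_printoptions(precision=4,suppress=True)
rel([.5391,-.157,.150],1.435)
E
```

```text
pos [ 0.5444 -0.1592  0.1155] jaw yaw 1.4352086800926669 shift [-0.0345  0.0014 -0.0051] turn [0.0126 0.6826 0.1121] F [0.4171 0.578  0.1059] q6 -1.8520278182588055 t 13.2833 open 0.08493285148163712
```

>>> {"method": "arm_command", "body": {"plan": [[[-0.015, 0, -0.002, 0, 0, 0, 0.085], [-0.025, 0, 0, 0, 0, 0, 0.085], [-0.03, 0, 0, 0, 0, 0, 0.085], [-0.03, 0, -0.01, 0, 0, 0, 0.085], [-0.02, 0, -0.02, 0, 0, 0, 0.085], [0, 0, 0, 0, 0, 0, 0.085], [0, 0, 0, 0, 0, 0, 0.085], [0, 0, 0, 0, 0, 0, 0.085]]]}}

```text
t: 13.95
tool_pos: [0.51, -0.1541, 0.2391]
tool_rot: [0.105, 1.558, -0.108]
contact_force: [0.6, 0.3, 0.2]
opening: 0.0854
```

```bash
python3 - <<'E'
from h import *
np.set_printoptions(precision=4,suppress=True)
rel([.5391,-.157,.150],1.435)
M=c2w("wrist");im=get_image("wrist")
for t in ["pulley_center","shaft_top"]:
    for d in mark_of("wrist",t)[:1]: p=w("wrist",d["at"],M);print(t,d["conf"],p,proj("wrist",p,M))
print(proj("wrist",[.5385,-.156,.136],M),proj("wrist",[.5385,-.156,.144],M),proj("wrist",[.5385,-.156,.148],M))
s=get_image("side")
for d in mark_of("side","pulley_center")[:2]: print(d["conf"],w("side",d["at"]))
a=cv2.resize(im[60:340,140:420],(480,480));b=cv2.resize(s[100:220,220:300],(320,480),interpolation=cv2.INTER_CUBIC)
save("w6.png",np.hstack([a,b]))
E
```

```text
pos [ 0.51   -0.1541  0.2391] jaw yaw 1.435164855970258 shift [0.0893 0.0012 0.0283] turn [0.0099 0.5947 0.0807] F [0.6396 0.3496 0.1834] q6 -1.8693991040326043 t 13.95 open 0.08535642609703327
pulley_center 0.98 [ 0.5414 -0.1575  0.1117] (np.float64(281.73621315733095), np.float64(231.97823188612008))
shaft_top 0.72 [ 0.535  -0.1554  0.1396] (np.float64(283.23237024816757), np.float64(237.87108190668172))
(np.float64(283.06426521747534), np.float64(239.97292571223184)) (np.float64(283.1079740078389), np.float64(244.05390680139226)) (np.float64(283.13078425055505), np.float64(246.18390160381153))
0.83 [ 0.5415 -0.1559  0.1114]
```

View pics/w6.png

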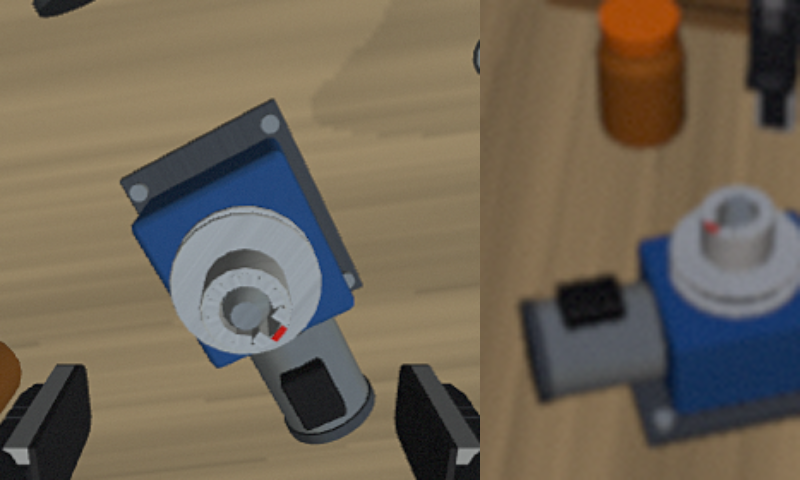

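The pulley sits level on the unit. Its centre measures z ≈ 0.1115, against 0.111 for home and 0.123 if it were stopped on the key. The gripper is clear, so I'll hand in.

```bash
python3 -c "from station import finish_job; print(finish_job())"
```

```text
the job is handed in; nothing more can be done
None
```

The pulley is home on the larger blue gear unit's shaft, boss up and released. I handed the job in at about 14 s of the 61 s allowed; the hand-in returned no verdict.

**What I did:** I gripped the pulley by its boss and lifted it over. From the wrist images I measured the key at about 0.73 rad in world yaw, which is about 0.38 rad from the motor's direction. I turned the keyway to that angle before lowering in small steps. The keyway went over the key at the first try, so I did not need to search by feel. Then I let go and raised the gripper clear.

**Last checks:**
- **Seating:** with the pulley still gripped, descent stopped at a tool height of 0.110 m, the height worked out for home.
- **Force:** the vertical wrist reading never went above about 7 N while lowering, of which about 5 N was the pulley's weight. Sideways force stayed under about 3 N.
- **Position after release:** the wrist and side cameras put the pulley's centre at z 0.1117 and 0.1114 m. Home is 0.111 m, and stopped on the key would be 0.123 m.
- **Horizontal position:** the networks put the centre about 3 mm from the measured shaft axis, which is within their 4 mm error.
- **Other objects:** the arm passed well clear of the pail, jar, hammer and wrench. I did not re-measure their positions at the end.

**Oddities:** the gripper read 43.5 mm on the 46 mm boss, which I did not explain. On release the arm sprang about 8 mm. The final pictures, taken after that, show the pulley sitting level.

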